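# Clamp a square tube in the drilling jig, set the sliding bush over its hole, lock it

### The arm

A 7-joint arm with a two-finger parallel gripper is mounted at the origin on a cart in front of the work surface, level with it; the furniture and walls round the work are solid. World frame = base frame: x ahead of the robot, y to its left, z up, the work surface at z = 0. Lengths are in m, angles in degrees, forces in N, time in s.
With the tool pointing down it reaches from about 0.425 to 0.875 m from the base axis. Payload 4.7 kg.
Tool frame: the origin (TCP) lies at the centre of the arm's flange, where the gripper is bolted on; the fingertips stand 182 mm ahead of it and the grasp point (between the pads) lies 164 mm ahead of it (env.grip_depth is the distance from the TCP to the grasp point, in m); z points along the fingers, y is the line along which they close (so a half turn about z gives the same grasp; the last joint's range is limited). The gripper opens to 87 mm and grips with 3 to 60 N. Pads are 19 mm wide; open, the fingers measure 117 mm over their backs; the gripper's body (75 mm by 190 mm) begins 51 mm behind the grasp point.
Start: joints at [68.474, 18.392, -4.016, 83.108, 1.295, 78.541, -3.26], TCP at [0.247, -0.601, 0.405] pointing down, gripper open.
Joint ranges: [-163.93, 163.93], [-17.29, 119.83], [-79.2, 71.16], [3.27, 140.29], [-89.18, 269.18], [5.43, 117.66], [-154.24, 154.24]. Speed limits (degrees/s): [147.25, 147.25, 180, 180, 180, 180, 180].

### API

Orientations are given as [roll, pitch, yaw] about the fixed x, y, z axes, in that order (R = Rz(yaw) Ry(pitch) Rx(roll)).
In Python, from cell import env gives the robot as it stands. The module is installed in compiled form; this text tells all that it offers.
- The arm moves only by the tool send_rows, never from a script. Its arguments are lists of equal length, an entry for each row: "xyz": the shift along the tool's x, y, z in m, a list of three; "rotation": the turn, a rotation vector about the tool's x, y, z in rad, a list of three; "jaw": the opening, from 0 (shut) to 1 (fully open). A call has 1 to 20 rows; each row shifts and turns the commanded pose from where the row before left it, along the tool's axes as they then stand; what a row does not reach is not made up. A row lasts 1/10 s, in which the tool goes at most 50 mm and 8.59 degrees, less where a joint would pass 70% of its speed; a pose out of reach is approached as far as the arm can. A call is refused whole if a number of a shift passes 0.05 or a number of a turn 0.15, either way. A call with a gripper value outside its range is refused whole. The fingers move at their own pace and stop on an object; "newtons" is the grip in N (left out, the last holds). Time passes only in rows, so rows that do not move let the fingers close. It gives the time, the measured TCP pose, the force, the opening and the grip force at its end, in the units of the state.
- env.get_obs(): the state, without advancing time (a new reading comes with each control period).
- env.read_camera(name): name is "side" or "top" or "wrist"; returns a dict with "image" (400x640x3 uint8, blue, green, red), "fx", "fy", "cx", "cy" (pixels), "R" (3x3) and "t" (3): a world point X has camera coordinates R X + t. Camera axes: x right, y down, z forward; pixel columns grow to the right and rows downward; lengths in m; the calibration is good to about 2 mm. The wrist camera is an equidistant fisheye: a pixel r from the principal point sees the ray r / f radians off the axis. A picture is of the moment at which its call begins. There is no depth.
- env.sign_off(): hands the job in; it is judged then, once.
The state is a dict: "time_s": time; "qpos": joint angles; "joint_velocities": joint speeds; "effort": joint torques, N m; "tool_pos": TCP position; "tool_rot": TCP orientation; "force": force on the tool from outside, world axes, zero at the start; "wrist_torque": the same for the moment, N m; "grip_width": finger opening in m; "grasp_force": force on a finger pad.
Only numpy, scipy, OpenCV 4.12 (cv2) and the standard library are available. Lean on these libraries where they do the work, as an engineer would, in place of code of your own. Each camera call takes 0.05 s, during which the arm holds its last target. There are 200 camera calls.

### The job

Lay the square steel tube in the drilling jig with its hole facing up, either end first, and push it fully home: flat on the base plate, against the low fence along its back and against the end stop at the left. Press the hold-down clamp at the left fully down onto the tube. Then slide the bush carriage along its rail until the drill bush stands centred over the hole in the tube, and finally press the carriage's lock lever fully down. Leave everything so, and leave the other things on the cabinet where they are.

Things in the scene. Friction and masses are not known exactly. Their poses are not given: they have to be found in the camera images.
- jig: Drilling jig, fixed. Grey base plate 135 mm (x, -35 to +100) by 410 mm (y, -190 to +235), top 12 mm above the cabinet. Origin on the cabinet's top, under the seat's centre line; x to the jig's back, y along the rail to the left, towards the end stop. Rail behind the fence: x = 64 to 88 mm, top at z = 41 mm, full length, with an unnumbered rule on its front.
- fence (a point): Top front edge of the fence beside the nest's middle. The fence is a straight steel strip, x = 15 to 25 mm in the jig's frame, only 8 mm high above the plate (top at z = 20 mm): a gripper can hold the tube above it.
- stop_face (a point): Foot of the end stop's right face, on the seat's centre line, on the base plate (jig y = 165 mm). The stop is a steel block 34 mm wide, 22 mm thick, its top at z = 38 mm.
- nest (a point): Where the middle of the tube's underside lies when the tube is fully home in the jig: on the base plate (12 mm above the cabinet's top), 75 mm to the right of the end stop's face, 15 mm in front of the fence. Axes as the jig's.
- tube: The workpiece: loose square steel tube, 30x150x30 mm, 3 mm wall, about 0.36 kg, with one round 16 mm hole in its upper wall. Origin at the middle of its underside; y along its length, z up. The hole lies 15 mm from the middle towards the tube's +y end.
- hole (a point): Centre of the 16 mm hole, on the tube's upper face (30 mm above its underside).
- clamp (a joint): Hold-down clamp at the jig's left end, rad: about 0 = open (arm pointing right and 46 degrees up; then nothing of it overhangs the seat by more than 18 mm), 0.80 = arm level, fully down, rubber foot on the tube 16 mm from the end stop's face. Pivot 60 mm above the cabinet, 52 mm left of the stop's face, on the seat's line; arm 82 mm long; it stays where it is left.
- clamp_pad (a point): Middle of the upper face of the clamp arm's black end pad (34 mm long, 22 mm wide), 65 mm from the pivot along the arm; press it down from above.
- carriage (a joint): Slide of the bush carriage on the rail, m: 0 at the right end (bush 270 mm from the end stop's face), growing to 0.222 to the left. Friction about 2.5 N. Carriage 105 mm long (25 mm left to 80 mm right of the bush axis), saddle top 61 mm above the cabinet; its arm, 36 mm wide, reaches forward over the seat, about 4 mm above a seated tube.
- bush (a point): Lower mouth of the steel drill bush (13 mm bore, collar 29 mm across, top 67 mm above the cabinet) at the front end of the carriage's arm, on its vertical axis, over the seat's centre line x = 0.
- grip (a point): Point in the carriage's upright black grip, straight behind the bush on the rail's centre line; 90 mm above the cabinet. The grip is a block 20 mm along the rail, 34 mm across it, from 68 to 104 mm above the cabinet; pinch it from above with the fingers left and right of it.
- lock_lever (a joint): Lock lever on the carriage, 65 mm right of the grip, rad: about 0 = open (pointing forward and 40 degrees up), 0.70 = fully down and level. Its hinge line runs along the rail, on the rail's centre line, 69 mm above the cabinet. Lever 76 mm long from hinge to end; it stays where it is left.
- lever_pad (a point): Middle of the upper face of the lever's black end pad (32 mm long, 20 mm wide), 56 mm from the hinge along the lever.
- alu_profile: Bystander: slim bare aluminium box profile offcut without a hole in its wall, 20x240x18 mm, lying in front of the jig; not the workpiece
- screwdriver: Bystander: insulated screwdriver, 210 mm long, lying in front of the jig
- pliers: Bystander: slip-joint pliers wrench, 212 mm long, lying at the front right
- paint_tin: Bystander: paint tin, 103 mm across, 120 mm tall, standing behind the workpiece
- jug: Bystander: plastic jug with a screw cap, 78x137x277 mm, in the back right corner
- coupling: Bystander: press coupling, 59 mm across, 76 mm tall, standing behind the jig
- tin: Bystander: small food tin, 57 mm across, 72 mm tall, standing behind the jig
- tee: Bystander: large tee fitting lying on its side, 77x150x54 mm, at the back left
- small_tee: Bystander: small copper tee fitting lying on its side, 49x86x29 mm, behind the jig

How it is judged (in metres and radians):
On the way, in this order (a step that is already met when the one before it is completed fails the run):
1. the tube lies fully home in the jig, against fence and end stop (x of tube in the frame of nest between -0.0025 and 0.0025 m and y of tube in the frame of nest between -0.003 and 0.003 m and z of tube in the frame of nest between -0.0025 and 0.0025 m and angle between the y axis of tube and the y axis of jig, either way round below 0.035 rad and angle between hole's own z axis and vertical below 0.05 rad), for 0.2 s.
2. the hold-down clamp is pressed down on the seated tube (all of step 1 and value of joint clamp above 0.76 rad), for 0.2 s.
3. the drill bush stands over the hole of the clamped tube (all of step 2 and horizontal distance between bush and hole below 0.003 m), for 0.2 s.
4. the lock lever is pressed fully down, the bush still over the hole (all of step 3 and value of joint lock_lever above 0.62 rad), for 0.2 s.
At the end, for the whole second after the job is handed in: Tube on the plate, hole up, within 2.5 mm of plate and fence and 3 mm of the end stop, parallel within 2 degrees; clamp at least 0.76 of 0.80 rad down; bush axis within 3 mm of the hole centre; lock lever at least 0.62 of 0.70 rad down; tube and carriage at rest; no bystander moved 20 mm (all of step 4 and linear speed of tube below 0.01 m/s and velocity of joint carriage between -0.01 and 0.01 m/s); the robot touches nothing.
It fails at once if one of the other things on the cabinet is pushed more than 20 mm out of place or knocked over (distance of any of alu_profile, screwdriver, paint_tin, tin, tee, small_tee from where it was at the start of the episode above 0.02 m).
It also fails if it takes over 61 s, if anything falls off the work surface, if the arm or the gripper's body presses on something with over 40 N, if the wrist force passes 120 N, or if a joint passes its speed limit or range.

## Working session

There is one attempt and no reset: what is moved stays moved. The work goes in short steps, Python scripts to look and compute and a tool call to move; the robot and the scene stay as the last step left them, time stands still between calls to the robot, and variables do not carry over. Pictures are saved under pics/ and viewed, at most 13 in all, crops included, and the job is handed in when it is done.

Besides the shell and the picture viewer there is one more tool, called after "Request:" as name(argument=value, ...) on one line, values as JSON. send_rows: Moves the arm, as the interface text tells. Its arguments: {"type":"object","properties":{"xyz":{"type":"array"},"rotation":{"type":"array"},"jaw":{"type":"array"},"newtons":{"type":"number"}},"required":["xyz","rotation","jaw"]}

```bash
mkdir -p pics; cat > h.py <<'E'
import numpy as np, cv2
from cell import env
def snap(n,f):
    c=env.read_camera(n); cv2.imwrite('pics/'+f,c['image']); np.savez('pics/'+f+'.npz',**{k:np.array(v) for k,v in c.items()}); return c
def ray(c,u,v):
    R=np.array(c['R']);t=np.array(c['t']); d=np.array([(u-c['cx'])/c['fx'],(v-c['cy'])/c['fy'],1.]); return -R.T@t, R.T@d
def at(f,u,v,z):
    c=np.load('pics/'+f+'.npz'); o,d=ray(c,u,v); return (o+d*(z-o[2])/d[2]).round(4)
def proj(f,X):
    c=np.load('pics/'+f+'.npz'); p=c['R']@np.array(X)+c['t']; return (c['fx']*p[0]/p[2]+c['cx'],c['fy']*p[1]/p[2]+c['cy'])
E
python3 - <<'E'
from h import *
for n in('top','side'):
    c=snap(n,n+'0.png'); print(n,c['fx'],c['cx'],c['cy'],-np.array(c['R']).T@c['t'],np.array(c['R'])[2])
print(env.get_obs())
E
```

```text
top 382.28583287764627 323.3983011501912 204.99324095445013 [0.39932309 0.0191225  1.03633085] [ 0.12355187 -0.00533699 -0.99232376]
side 381.7136843455246 313.7899556496462 202.2724984985315 [ 0.58217174 -0.83542762  0.82756534] [-0.03887953  0.75678641 -0.65250495]
{'time_s': 0.1, 'qpos': array([68.47190373, 18.43654983, -4.01600786, 83.16953437,  1.29501298,
       78.54088436, -3.25670311]), 'joint_velocities': array([-0.04944901, -0.0999716 , -0.01924163, -0.16484023,  0.07014948,
       -0.04770959, -0.05962316]), 'effort': array([-4.34100375e-04, -4.92572844e+01, -4.05898690e-01, -3.13402355e+01,
       -6.41915831e-02,  3.94520047e-02,  4.53728796e-05]), 'tool_pos': array([ 0.2469275 , -0.60106943,  0.40373676]), 'tool_rot': array([-1.79898269e+02,  5.37960665e-03,  2.23414832e+01]), 'force': array([-0.01675409,  0.00924343, -0.14192581]), 'wrist_torque': array([-0.01013031, -0.0034366 ,  0.02777682]), 'grasp_force': 0.0, 'grip_width': 0.0868313887287309}
```

View pics/top0.png

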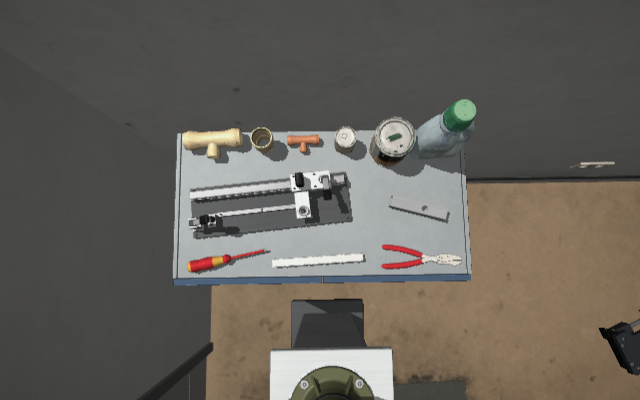

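View pics/side0.png

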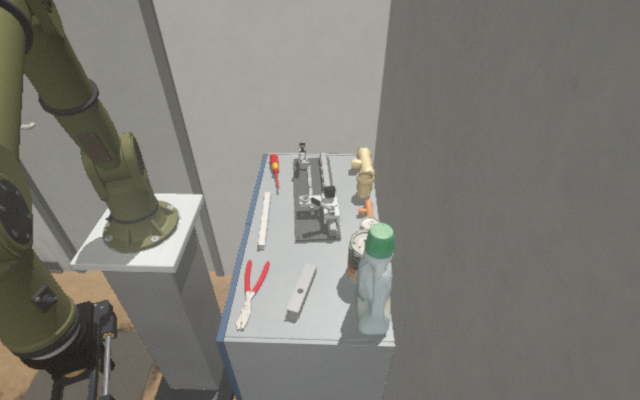

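```bash
python3 - <<'E'
from h import *
a=cv2.imread('pics/top0.png');b=cv2.imread('pics/side0.png')
o=np.zeros((600,800,3),np.uint8)
def put(im,x0,y0,w,h,s,X,Y): 
    p=cv2.resize(im[y0:y0+h,x0:x0+w],None,fx=s,fy=s,interpolation=cv2.INTER_CUBIC); o[Y:Y+p.shape[0],X:X+p.shape[1]]=p
put(a,180,165,200,80,4,0,0); put(a,380,185,80,50,5,0,330); put(b,280,255,45,66,4,410,330); put(b,290,180,50,66,4,595,330)
cv2.imwrite('pics/crop1.png',o)
E
```

```text
(no output)
```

View pics/crop1.png

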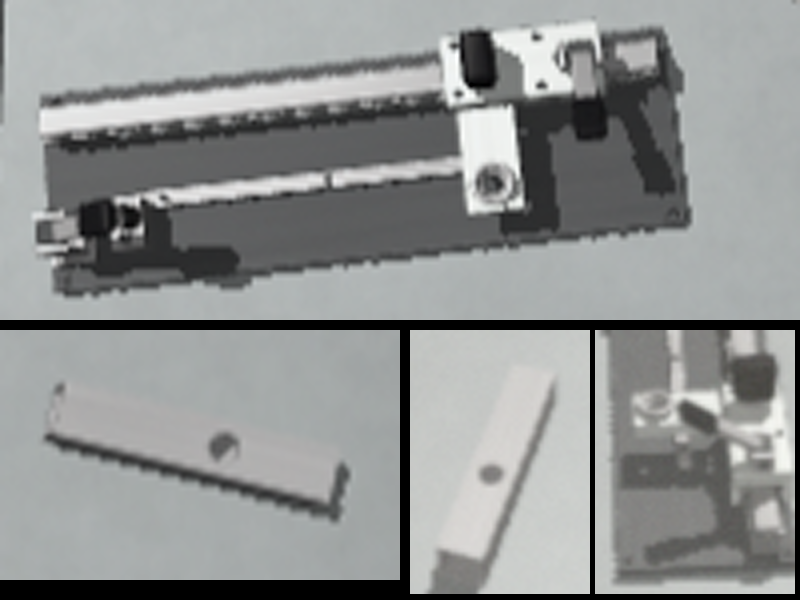

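```bash
python3 - <<'E'
from h import *
t='top0.png';J=lambda x,y,z:at(t,180+x/4,165+y/4,z);T=lambda x,y,z:at(t,380+x/5,185+(y-330)/5,z)
fr,br,fl=J(690,225,.012),J(663,28,.012),J(63,293,.012)
print('jig',fr,br,fl,np.linalg.norm(fr-fl),np.linalg.norm(fr-br),np.degrees(np.arctan2(*(fl-fr)[[1,0]]))-90)
print('bush',J(493,183,.067)); 
print('rail back', *[J(*p,.041) for p in((40,103),(440,68))],'rail front',J(40,136,.041),J(440,100,.041))
print('tube',*[T(*p,.03) for p in((60,383),(345,462),(330,503),(48,432),(224,446))],'side hole',at('side0.png',300.25,291,.03))
E
```

```text
jig [ 0.4817 -0.0639  0.012 ] [ 0.6167 -0.0488  0.012 ] [0.4426 0.3555 0.012 ] 0.4212186724256179 0.13584185658330794 5.326199732002905
bush [0.506  0.0655 0.067 ]
rail back [0.5663 0.3644 0.041 ] [0.5858 0.1011 0.041 ] rail front [0.5444 0.3638 0.041 ] [0.5644 0.1012 0.041 ]
tube [ 0.5471 -0.1693  0.03  ] [ 0.5025 -0.3189  0.03  ] [ 0.4809 -0.3097  0.03  ] [ 0.5209 -0.162   0.03  ] [ 0.512  -0.2551  0.03  ] side hole [ 0.5143 -0.254   0.03  ]
```

The hole already faces up, towards the tube's right end: tube centre is about (0.517, -0.240), and the jig is yawed about +5°. I'll turn and hover over the tube for a wrist view.

Request:
send_rows(xyz=[[0,0,0],[0,0,0],[0,0,0],[0,0,0],[0,0,0],[0,0,0],[0,0,0]], rotation=[[0,0,-0.13],[0,0,-0.13],[0,0,-0.13],[0,0,-0.13],[0,0,-0.13],[0,0,-0.13],[0,0,-0.13]], jaw=[1,1,1,1,1,1,1])

```text
time_s: 0.8
tool_pos: [0.2469, -0.6011, 0.4041]
tool_rot: [-180.0, -0.0, 74.8]
force: [0.0, -0.5, -0.7]
grip_width: 0.0872
grasp_force: 0.0
```

Request:
send_rows(xyz=[[0.028,0.0109,0],[0.028,0.0109,0],[0.028,0.0109,0],[0.028,0.0109,0],[0.028,0.0109,0],[0.028,0.0109,0],[0.028,0.0109,0],[0.028,0.0109,0],[0.028,0.0109,0],[0.028,0.0109,0],[0.028,0.0109,0],[0.028,0.0109,0],[0.028,0.0109,0],[0.028,0.0109,0],[0.028,0.0109,0],[0,0,0],[0,0,0]], rotation=[[0,0,0],[0,0,0],[0,0,0],[0,0,0],[0,0,0],[0,0,0],[0,0,0],[0,0,0],[0,0,0],[0,0,0],[0,0,0],[0,0,0],[0,0,0],[0,0,0],[0,0,0],[0,0,0],[0,0,0]], jaw=[1,1,1,1,1,1,1,1,1,1,1,1,1,1,1,1,1])

```text
time_s: 2.5
tool_pos: [0.5171, -0.2397, 0.4043]
tool_rot: [-179.9, 0.0, 74.6]
force: [-1.1, -0.7, 0.2]
grip_width: 0.0871
grasp_force: 0.0
```

```bash
cat >> h.py <<'E'
def wray(c,u,v):
    x,y=(u-c['cx'])/c['fx'],(v-c['cy'])/c['fy']; r=np.hypot(x,y)+1e-12; d=np.array([np.sin(r)*x/r,np.sin(r)*y/r,np.cos(r)])
    R=np.array(c['R']); return -R.T@np.array(c['t']), R.T@d
def wat(f,u,v,z):
    c=np.load('pics/'+f+'.npz'); o,d=wray(c,u,v); return (o+d*(z-o[2])/d[2]).round(4)
E
python3 - <<'E'
from h import *
snap('wrist','w1.png'); o=env.get_obs(); print(o['tool_pos'],o['tool_rot'],o['qpos'],o['force'],at('top0.png',395,133,.12),at('top0.png',413,133,.12))
cv2.imwrite('pics/w1b.png',cv2.resize(cv2.imread('pics/w1.png'),(800,500)))
E
```

```text
[ 0.51654537 -0.24089528  0.40430405] [-1.79940904e+02  4.07301529e-02  7.44561293e+01] [ 46.85169736  10.45523436 -27.66370156  94.04413703   5.0109308
  76.77890384   2.88309039] [-1.05190768 -0.59821166  0.31007229] [ 0.6903 -0.1658  0.12  ] [ 0.6897 -0.2104  0.12  ]
```

View pics/w1b.png

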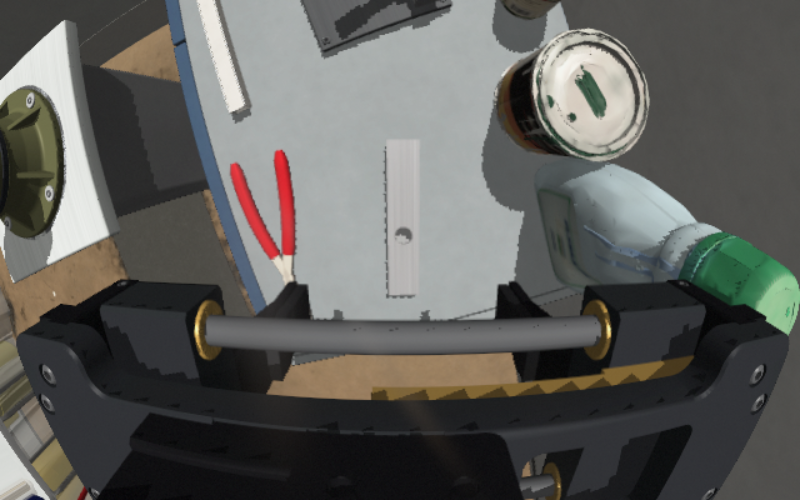

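```bash
python3 - <<'E'
from h import *
W=lambda x,y,z:wat('w1.png',x*.8,y*.8,z)
P=[W(*p,.03) for p in((389,140),(420,140),(388,296),(415,296),(403.5,236))];print(*P)
for a,b in((2,0),(3,1)): d=P[b]-P[a];print(np.linalg.norm(d),np.degrees(np.arctan2(-d[0],d[1])))
print(sum(P[:4])/4,'jug',W(540,200,.1),W(580,280,.05),'plate corners',W(324,53,.012),W(450,5,.012))
E
```

```text
[ 0.5247 -0.1643  0.03  ] [ 0.5517 -0.1718  0.03  ] [ 0.4824 -0.309   0.03  ] [ 0.5082 -0.3162  0.03  ] [ 0.5135 -0.2542  0.03  ]
0.1507560280718486 -16.29516989086422
0.150809847158599 -16.764745890515613
[ 0.51675  -0.240325  0.03    ] jug [ 0.6273 -0.2376  0.1   ] [ 0.6718 -0.3388  0.05  ] plate corners [ 0.4873 -0.0628  0.012 ] [ 0.6172 -0.0479  0.012 ]
```

Request:
send_rows(xyz=[[0,0,0.028],[0,0,0.028],[0,0,0.028],[0,0,0.028],[0,0,0.028],[0,0,0.028],[0,0,0.028],[0,0,0.013],[0,0,0],[0,0,0],[0,0,0],[0,0,0],[0,0,0],[0,0,0],[0,0,0]], rotation=[[0,0,0.016],[0,0,0],[0,0,0],[0,0,0],[0,0,0],[0,0,0],[0,0,0],[0,0,0],[0,0,0],[0,0,0],[0,0,0],[0,0,0],[0,0,0],[0,0,0],[0,0,0]], jaw=[1,1,1,1,1,1,1,1,1,0.2,0.2,0.2,0.2,0.2,0.2], newtons=35)

```text
time_s: 4.05
tool_pos: [0.517, -0.2404, 0.196]
tool_rot: [180.0, 0.0, 73.6]
force: [0.0, -0.4, 0.4]
grip_width: 0.0472
grasp_force: 0.0
```

Request:
send_rows(xyz=[[0,0,0],[0,0,0],[0,0,0],[0,0,0],[0,0,0],[0,0,-0.01],[0,0,-0.02],[0,0,-0.03],[0,0,-0.03],[0,0,-0.03],[0,0,0]], rotation=[[0,0,0],[0,0,0],[0,0,0],[0,0,0],[0,0,0],[0,0,0],[0,0,0],[0,0,0],[0,0,0],[0,0,0],[0,0,0]], jaw=[0.2,0.2,0.2,0.2,0.2,0.2,0.2,0.2,0.2,0.2,0.2])

```text
time_s: 5.15
tool_pos: [0.5184, -0.2406, 0.3206]
tool_rot: [179.5, 0.1, 73.6]
force: [0.8, -0.2, -2.3]
grip_width: 0.0296
grasp_force: 34.8
```

Request:
send_rows(xyz=[[0.028,-0.01,0],[0.028,-0.01,0],[0.028,-0.01,0],[0.028,-0.01,0],[0.028,-0.01,0],[0.028,-0.01,0],[0.028,-0.01,0],[0.028,-0.01,0],[0.028,-0.01,0],[0.028,-0.01,0],[0.028,-0.01,0],[0.028,-0.01,0],[0.028,-0.01,0],[0.028,-0.01,0],[0,0,0],[0,0,0],[0,0,0],[0,0,0],[0,0,0]], rotation=[[0,0,0],[0,0,0],[0,0,0],[0,0,0],[0,0,0],[0,0,0],[0,0,0],[0,0,0],[0,0,0],[0,0,0],[0,0,0],[0,0,0],[0,0,0],[0,0,0],[0,0,-0.125],[0,0,-0.125],[0,0,-0.125],[0,0,0],[0,0,0]], jaw=[0.2,0.2,0.2,0.2,0.2,0.2,0.2,0.2,0.2,0.2,0.2,0.2,0.2,0.2,0.2,0.2,0.2,0.2,0.2])

```text
time_s: 7.05
tool_pos: [0.4933, 0.175, 0.3149]
tool_rot: [-179.9, 0.0, 94.9]
force: [-0.4, -0.8, -3.1]
grip_width: 0.0297
grasp_force: 34.8
```

```bash
python3 - <<'E'
from h import *
snap('wrist','w2.png'); o=env.get_obs(); print(o['tool_pos'],o['tool_rot'],o['qpos'],o['force'])
cv2.imwrite('pics/w2b.png',cv2.resize(cv2.imread('pics/w2.png')[0:300,120:520],(800,600),interpolation=cv2.INTER_CUBIC))
E
```

```text
[0.4933819  0.17495819 0.31511513] [-1.79939708e+02  1.46845578e-02  9.48820108e+01] [ 21.09515553  11.29431552 -47.59572571 106.15689041   9.06447535
  66.49927769 -24.70927341] [-0.24382036  0.8902205  -2.39727493]
```

View pics/w2b.png

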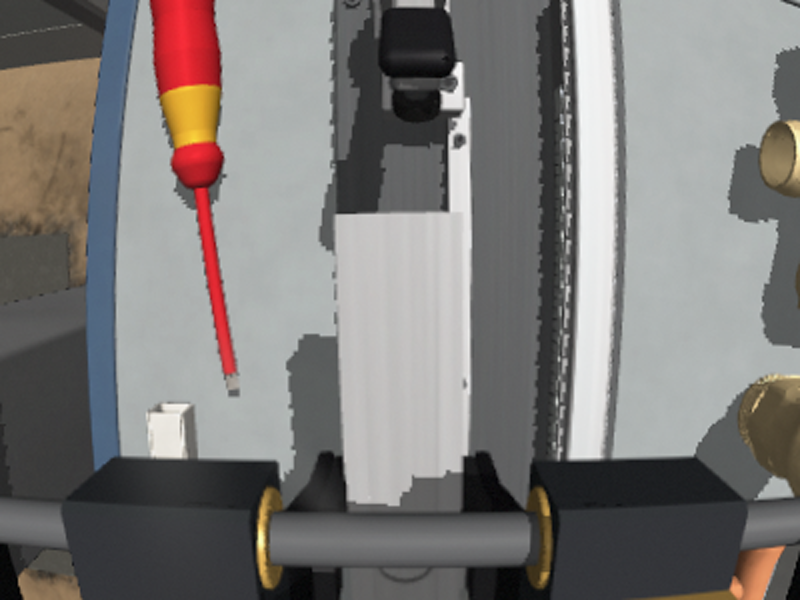

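```bash
python3 - <<'E'
from h import *
W=lambda x,y,z:wat('w2.png',120+x/2,y/2,z)
def L(n,a,b,z):
    p,q=W(*a,z),W(*b,z); d=q-p; print(n,p,q,'yaw',np.degrees(np.arctan2(d[0],-d[1])).round(2))
L('fence back',(469.5,110),(471,370),.02);L('fence front',(448,130),(448.5,208),.02)
L('rail back',(621,60),(611,440),.041);L('rail front',(577,60),(572,440),.041)
L('tube r',(462,214),(468,465),.15);L('tube l',(336,214),(345,465),.15)
print('tube end mid',W(399,213,.151),'clamp pad mid', W(417,40,.105))
a=cv2.imread('pics/w2.png'); cv2.imwrite('pics/w2c.png',cv2.resize(a[0:120,270:390],(800,800),interpolation=cv2.INTER_CUBIC)[:600])
E
```

```text
fence back [0.5107 0.3029 0.02  ] [0.5225 0.1859 0.02  ] yaw 5.76
fence front [0.5021 0.2927 0.02  ] [0.5053 0.2578 0.02  ] yaw 5.24
rail back [0.5715 0.3311 0.041 ] [0.5875 0.1642 0.041 ] yaw 5.48
rail front [0.5521 0.3273 0.041 ] [0.5689 0.1629 0.041 ] yaw 5.83
tube r [0.4999 0.2519 0.15  ] [0.5078 0.1906 0.15  ] yaw 7.34
tube l [0.4708 0.2495 0.15  ] [0.4769 0.188  0.15  ] yaw 5.66
tube end mid [0.4854 0.2508 0.151 ] clamp pad mid [0.4857 0.3069 0.105 ]
```

View pics/w2c.png

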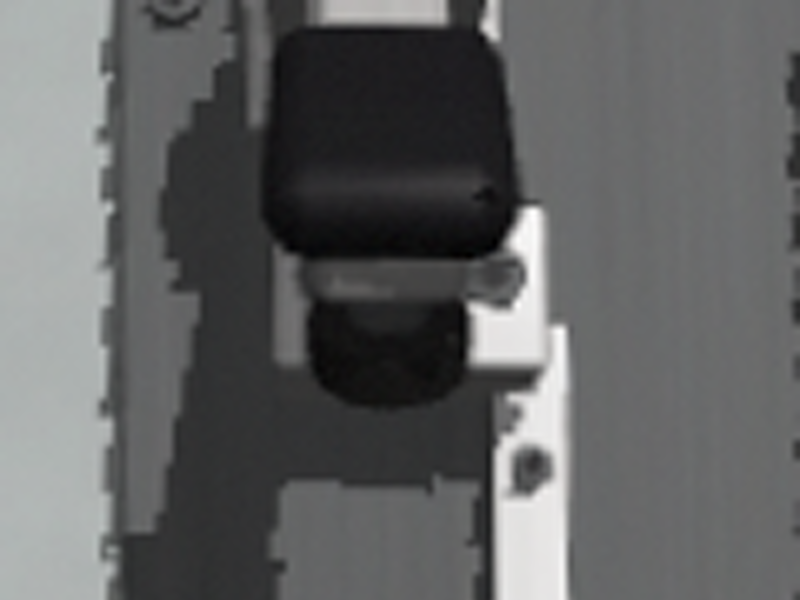

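```bash
python3 - <<'E'
from h import *
W=lambda x,y,z:wat('w2.png',270+x/6.667,y/6.667,z)
p,q=W(275,363,.038),W(545,365,.038);print(p,q,np.linalg.norm(p-q))
for yaw in(5.2,5.6):
    a=np.radians(yaw);xd=np.array([np.cos(a),np.sin(a)]);yd=np.array([-np.sin(a),np.cos(a)])
    s=(p+q)[:2]/2; f=np.array([0.5021,.2927]); f2=np.array([.5225,.1859]); r=np.array([.5609,.3292]);r2=np.array([.5782,.16355])
    print('stop x',s@xd,'y',s@yd,'-> seat x from fence front',f@xd-.015,'back',f2@xd-.025,'rail',r@xd-.076,r2@xd-.076,'bush',np.array([.506,.0655])@xd,'top-origin',np.array([.499,.1265])@xd,np.array([.499,.1265])@yd+.165)
    X=np.mean([s@xd,f@xd-.015,f2@xd-.025,r@xd-.076,r2@xd-.076]); n=X*xd+(s@yd-.075)*yd; print('nest',n)
E
```

```text
[0.4737 0.2964 0.038 ] [0.5067 0.2992 0.038 ] 0.033118574848564994
stop x 0.5151729145844476 y 0.2521462830948841 -> seat x from fence front 0.511561712768969 back 0.5121981949356118 rail 0.512427804584807 0.5146433177711011 bush 0.5098539397026356 top-origin 0.5084113363043884 0.24575371890622794
nest [0.49503343 0.22292993]
stop x 0.5169206590193683 y 0.24854358225265427 -> seat x from fence front 0.5132661922903804 back 0.5131469775557327 rail 0.5143473392505211 0.5154001659251038 bush 0.5099767443250309 top-origin 0.5089627094104662 0.24220239911788607
nest [0.49522532 0.22293308]
```

Request:
send_rows(xyz=[[0.0185,0,0],[0,0,0],[0,0,0.02],[0,0,0.025],[0,0,0.025],[0,0,0.02],[0,0,0.01],[0,0,0.004],[0,0,0],[0,0,0]], rotation=[[0,0,-0.006],[0,0,0],[0,0,0],[0,0,0],[0,0,0],[0,0,0],[0,0,0],[0,0,0],[0,0,0],[0,0,0]], jaw=[0.2,0.2,0.2,0.2,0.2,0.2,0.2,0.2,0.2,0.2])

```text
time_s: 8.1
tool_pos: [0.4925, 0.1939, 0.2127]
tool_rot: [179.9, -0.0, 95.4]
force: [-0.7, 0.1, -2.8]
grip_width: 0.0298
grasp_force: 34.8
```

Request:
send_rows(xyz=[[0,0,0.001],[0,0,0.001],[0,0,0.001],[0,0,0.001],[0,0,0]], rotation=[[0,0,0],[0,0,0],[0,0,0],[0,0,0],[0,0,0]], jaw=[0.2,0.2,0.2,0.2,0.2])

```text
time_s: 8.6
tool_pos: [0.492, 0.1937, 0.2077]
tool_rot: [180.0, 0.0, 95.4]
force: [0.3, 0.8, -2.3]
grip_width: 0.0296
grasp_force: 34.8
```

Request:
send_rows(xyz=[[0.006,0,0],[0.006,0,0],[0.006,0,0],[0.004,0,0],[0,0,0.001],[0,0,0],[0,0,0]], rotation=[[0,0,0],[0,0,0],[0,0,0],[0,0,0],[0,0,0],[0,0,0],[0,0,0]], jaw=[0.2,0.2,0.2,0.2,0.2,0.2,0.2])

```text
time_s: 9.3
tool_pos: [0.4896, 0.2171, 0.2077]
tool_rot: [180.0, -0.1, 95.5]
force: [-3.7, 0.5, 4.3]
grip_width: 0.0293
grasp_force: 34.8
```

Request:
send_rows(xyz=[[0,0,0.001],[0,0,0],[0,0,0]], rotation=[[0,0,0],[0,0,0],[0,0,0]], jaw=[0.2,0.2,0.2])

```text
time_s: 9.6
tool_pos: [0.4896, 0.2172, 0.2077]
tool_rot: [180.0, -0.0, 95.4]
force: [-6.0, -0.5, 12.9]
grip_width: 0.0297
grasp_force: 34.8
```

Request:
send_rows(xyz=[[0,0.001,-0.001],[0,0.001,0],[0,0.001,0],[0,0,0]], rotation=[[0,0,0],[0,0,0],[0,0,0],[0,0,0]], jaw=[0.2,0.2,0.2,0.2])

```text
time_s: 10.0
tool_pos: [0.4915, 0.2171, 0.2077]
tool_rot: [-179.8, 0.0, 95.4]
force: [-8.1, -0.9, 13.0]
grip_width: 0.0296
grasp_force: 34.8
```

Request:
send_rows(xyz=[[0,0.001,0],[0,0.001,0],[0,0,0],[0,0,0]], rotation=[[0,0,0],[0,0,0],[0,0,0],[0,0,0]], jaw=[0.2,0.2,0.2,0.2])

```text
time_s: 10.4
tool_pos: [0.4937, 0.2173, 0.2077]
tool_rot: [-179.8, 0.0, 95.4]
force: [-8.0, -0.1, 12.4]
grip_width: 0.0298
grasp_force: 34.8
```

Request:
send_rows(xyz=[[0,0.001,-0.001],[0,0.001,0],[0,0,0],[0,0,0]], rotation=[[0,0,0],[0,0,0],[0,0,0],[0,0,0]], jaw=[0.2,0.2,0.2,0.2])

```text
time_s: 10.8
tool_pos: [0.4947, 0.2174, 0.2078]
tool_rot: [-179.7, 0.0, 95.4]
force: [-10.0, 0.2, 7.5]
grip_width: 0.0296
grasp_force: 34.8
```

Request:
send_rows(xyz=[[0,0.001,0],[0,0,0],[0,0,0]], rotation=[[0,0,0],[0,0,0],[0,0,0]], jaw=[0.2,0.2,0.2])

```text
time_s: 11.1
tool_pos: [0.4951, 0.2175, 0.2078]
tool_rot: [-179.6, 0.0, 95.4]
force: [-12.4, 0.7, 11.7]
grip_width: 0.0298
grasp_force: 34.8
```

Request:
send_rows(xyz=[[0,0.001,-0.001],[0,0.001,0],[0,0,0]], rotation=[[0,0,0],[0,0,0],[0,0,0]], jaw=[0.2,0.2,0.2])

```text
time_s: 11.4
tool_pos: [0.4961, 0.2177, 0.2078]
tool_rot: [-179.4, 0.0, 95.4]
force: [-13.0, 1.5, 8.9]
grip_width: 0.0296
grasp_force: 34.9
```

Request:
send_rows(xyz=[[0.001,0,0],[0.001,0,0],[0.001,0,0],[0.001,0,0],[0,0,0]], rotation=[[0,0,0],[0,0,0],[0,0,0],[0,0,0],[0,0,0]], jaw=[0.2,0.2,0.2,0.2,0.2])

```text
time_s: 11.9
tool_pos: [0.4963, 0.219, 0.2078]
tool_rot: [-179.3, 0.4, 95.3]
force: [-13.5, -7.3, 11.6]
grip_width: 0.0297
grasp_force: 34.9
```

Request:
send_rows(xyz=[[0.001,0,-0.0005],[0.001,0,0],[0.001,0,0],[0,0,0]], rotation=[[0,0,0],[0,0,0],[0,0,0],[0,0,0]], jaw=[0.2,0.2,0.2,0.2])

```text
time_s: 12.3
tool_pos: [0.4964, 0.2198, 0.2078]
tool_rot: [-179.3, 0.6, 95.3]
force: [-12.5, -11.6, 12.4]
grip_width: 0.0298
grasp_force: 35.0
```

Request:
send_rows(xyz=[[0.001,0,0],[0.001,0,0],[0.001,0,0],[0,0,0]], rotation=[[0,0,0],[0,0,0],[0,0,0],[0,0,0]], jaw=[0.2,0.2,0.2,0.2])

```text
time_s: 12.7
tool_pos: [0.4964, 0.2208, 0.2077]
tool_rot: [-179.2, 0.9, 95.2]
force: [-13.2, -17.2, 15.6]
grip_width: 0.0298
grasp_force: 35.0
```

Request:
send_rows(xyz=[[0,-0.002,-0.0015],[0,-0.002,-0.001],[0,0,0],[0,0,0]], rotation=[[0,0,0],[0,0,0],[0,0,0],[0,0,0]], jaw=[0.2,0.2,0.2,0.2])

```text
time_s: 13.1
tool_pos: [0.4945, 0.2226, 0.2098]
tool_rot: [-179.7, 0.4, 95.3]
force: [-0.1, -6.4, -5.0]
grip_width: 0.0294
grasp_force: 35.0
```

```bash
python3 - <<'E'
from h import *
c=snap('wrist','w3.png'); o=env.get_obs(); print(o['tool_pos'],o['tool_rot'],o['force'])
snap('side','side3.png')
a=cv2.imread('pics/w3.png'); b=cv2.imread('pics/side3.png')
o=np.zeros((600,800,3),np.uint8); p=cv2.resize(a[0:200,270:403],(400,600),interpolation=cv2.INTER_CUBIC); o[:,:400]=p; o[:480,400:]=cv2.resize(b[140:260,260:360],(400,480),interpolation=cv2.INTER_CUBIC)
cv2.imwrite('pics/c3.png',o)
E
```

```text
[0.49448975 0.22265296 0.20975371] [-179.72877552    0.38265131   95.30700902] [-0.37259429 -7.0076915  -4.32051161]
```

View pics/c3.png

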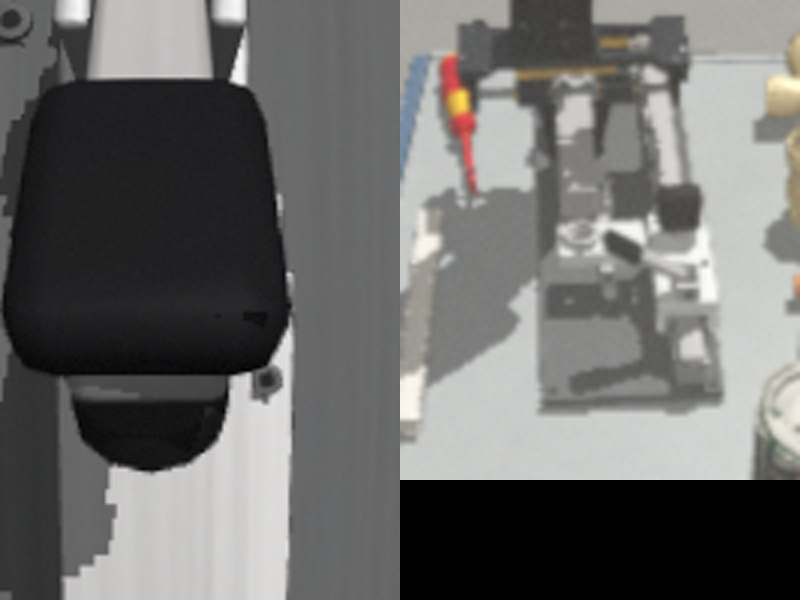

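Request:
send_rows(xyz=[[0.002,0,0],[0.001,0,0],[0,0,0]], rotation=[[0,0,0],[0,0,0],[0,0,0]], jaw=[0.2,0.2,0.2])

```text
time_s: 13.5
tool_pos: [0.4946, 0.2235, 0.2095]
tool_rot: [-179.7, 0.6, 95.2]
force: [-0.9, -12.0, -2.7]
grip_width: 0.0296
grasp_force: 35.0
```

Request:
send_rows(xyz=[[0,0.002,0],[0,0.001,0],[0,0,0.0015],[0,0,0.001],[0,0,0]], rotation=[[0,0,0],[0,0,0],[0,0,0],[0,0,0],[0,0,0]], jaw=[0.2,0.2,0.2,0.2,0.2])

```text
time_s: 14.0
tool_pos: [0.4958, 0.224, 0.2079]
tool_rot: [-179.3, 0.8, 95.2]
force: [-11.2, -15.4, 13.2]
grip_width: 0.0293
grasp_force: 35.0
```

Request:
send_rows(xyz=[[0,0,0],[0,0,0],[0,0,0],[0,0,0],[0,0,0],[0,0,0],[0,0,0]], rotation=[[0,0,0],[0,0,0],[0,0,0],[0,0,0],[0,0,0],[0,0,0],[0,0,0]], jaw=[0.7,0.7,0.7,0.7,0.7,0.7,0.7])

```text
time_s: 14.7
tool_pos: [0.4977, 0.2295, 0.2093]
tool_rot: [180.0, -0.0, 95.4]
force: [0.3, -0.2, 0.0]
grip_width: 0.0605
grasp_force: 0.0
```

```bash
python3 - <<'E'
from h import *
o=env.get_obs(); print(o['tool_pos'],o['tool_rot'],o['force'],o['grip_width'])
E
```

```text
[0.4977462  0.22949695 0.20928263] [ 1.79988418e+02 -5.87596784e-03  9.53946310e+01] [ 0.30757746 -0.19729712  0.03579289] 0.06054455610763577
```

Request:
send_rows(xyz=[[0,0,-0.01],[0,0,-0.02],[0,0,-0.025],[0,0,-0.025],[0,0,-0.025],[0,0,-0.015],[0.02,-0.001,0],[0.025,-0.001,0],[0.025,-0.001,0],[0.017,-0.001,0],[0,0,0],[0,0,0],[0,0,0]], rotation=[[0,0,0],[0,0,0],[0,0,0],[0,0,0],[0,0,0],[0,0,0],[0,0,0],[0,0,0],[0,0,0],[0,0,0],[0,0,0],[0,0,0],[0,0,0]], jaw=[0.7,0.7,0.7,0,0,0,0,0,0,0,0,0,0])

```text
time_s: 16.0
tool_pos: [0.4861, 0.3142, 0.329]
tool_rot: [-180.0, 0.1, 95.3]
force: [0.6, 0.5, 0.9]
grip_width: 0.0011
grasp_force: 0.0
```

```bash
python3 - <<'E'
from h import *
o=env.get_obs(); print(o['tool_pos'],o['tool_rot'],o['force'],o['grip_width'])
snap('top','top4.png'); snap('side','side4.png'); 
a=cv2.imread('pics/top4.png'); b=cv2.imread('pics/side4.png')
o=np.zeros((600,800,3),np.uint8); o[:280]=cv2.resize(a[172:242,175:375],(800,280),interpolation=cv2.INTER_CUBIC); o[280:600,:320]=cv2.resize(b[140:220,280:360],(320,320),interpolation=cv2.INTER_CUBIC)
cv2.imwrite('pics/c4.png',o)
E
```

```text
[0.48610744 0.31420721 0.32901161] [-1.79989996e+02  7.48351606e-02  9.52854994e+01] [0.63663737 0.45914066 0.87553786] 0.0011115292212311256
```

View pics/c4.png

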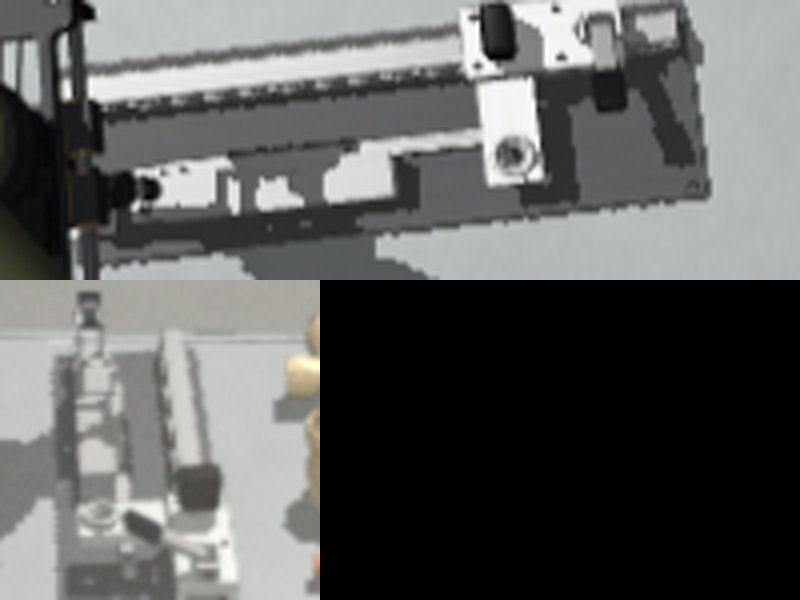

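Request:
send_rows(xyz=[[0,0,0.01],[0,0,0.01],[0,0,0.008],[-0.002,0,0.006],[-0.003,0,0.006],[-0.003,0,0.006],[0,0,0]], rotation=[[0,0,0],[0,0,0],[0,0,0],[0,0,0],[0,0,0],[0,0,0],[0,0,0]], jaw=[0,0,0,0,0,0,0])

```text
time_s: 16.8
tool_pos: [0.4864, 0.3068, 0.2823]
tool_rot: [-179.9, 0.0, 95.3]
force: [-0.3, -0.1, -0.4]
grip_width: 0.0002
grasp_force: 0.0
```

Request:
send_rows(xyz=[[-0.003,0,0.005],[-0.003,0,0.005],[-0.003,0,0.005],[-0.003,0,0.005],[0,0,0]], rotation=[[0,0,0],[0,0,0],[0,0,0],[0,0,0],[0,0,0]], jaw=[0,0,0,0,0])

```text
time_s: 17.3
tool_pos: [0.4873, 0.2949, 0.2622]
tool_rot: [-179.9, 0.1, 95.4]
force: [0.6, -0.7, -0.1]
grip_width: 0.0002
grasp_force: 0.0
```

```bash
python3 - <<'E'
from h import *
snap('wrist','w5.png'); snap('side','side5.png'); 
a=cv2.imread('pics/w5.png'); b=cv2.imread('pics/side5.png')
o=np.zeros((500,800,3),np.uint8); o[:,:400]=cv2.resize(a[0:300,200:440],(400,500),interpolation=cv2.INTER_CUBIC); o[:400,400:]=cv2.resize(b[140:220,280:360],(400,400),interpolation=cv2.INTER_CUBIC)
cv2.imwrite('pics/c5.png',o)
E
```

View pics/c5.png

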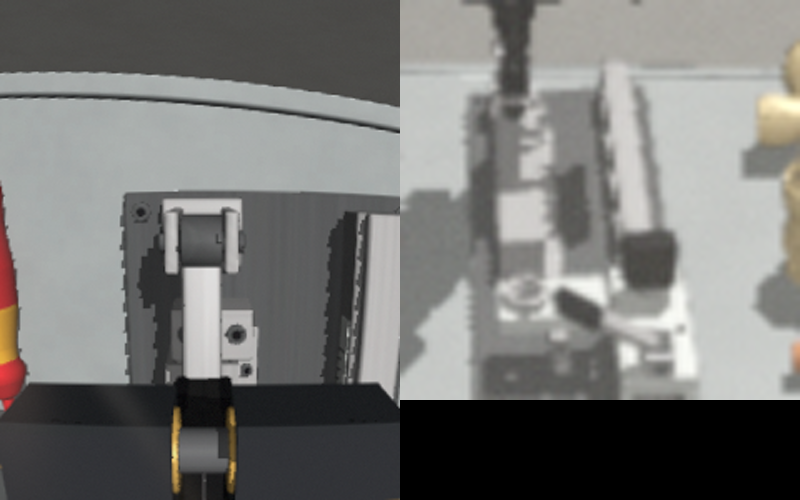

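The wrist view shows the clamp arm following the fingers down, so I'll continue.

Request:
send_rows(xyz=[[-0.003,0,0.004],[-0.002,0,0.003],[-0.002,0,0.002],[0,0,0]], rotation=[[0,0,0],[0,0,0],[0,0,0],[0,0,0]], jaw=[0,0,0,0])

```text
time_s: 17.8
tool_pos: [0.4881, 0.2887, 0.2542]
tool_rot: [180.0, -0.0, 95.4]
force: [-1.0, 1.0, 1.4]
grip_width: 0.0009
grasp_force: 0.7
```

Request:
send_rows(xyz=[[0,0,0.002],[0,0,0.002],[0,0,0]], rotation=[[0,0,0],[0,0,0],[0,0,0]], jaw=[0,0,0])

```text
time_s: 18.1
tool_pos: [0.4881, 0.2892, 0.2539]
tool_rot: [180.0, 0.2, 95.4]
force: [-8.8, -5.5, 26.9]
grip_width: 0.0007
grasp_force: 13.4
```

Request:
send_rows(xyz=[[0,0,-0.013],[0,0,-0.025],[0,0,-0.025],[0,0,-0.02],[-0.0224,0.0076,0],[-0.0224,0.0076,0],[-0.0224,0.0076,0],[-0.0224,0.0076,0],[-0.0224,0.0076,0],[-0.0224,0.0076,0],[-0.0224,0.0076,0],[-0.0224,0.0076,0],[-0.0224,0.0076,0],[-0.0224,0.0076,0]], rotation=[[0,0,0],[0,0,0],[0,0,0],[0,0,0],[0,0,0],[0,0,0],[0,0,0],[0,0,0],[0,0,0],[0,0,0],[0,0,0],[0,0,0],[0,0,0],[0,0,0]], jaw=[0,0,0,0,0,0,0,0,0,0,0,0.6,0.6,0.6])

```text
time_s: 19.5
tool_pos: [0.585, 0.0716, 0.333]
tool_rot: [-180.0, 0.0, 95.4]
force: [-0.6, 0.2, 0.6]
grip_width: 0.017
grasp_force: 0.0
```

Request:
send_rows(xyz=[[0,0,0],[0,0,0],[0,0,0],[0,0,0],[0,0,0],[0,0,0],[0,0,0],[0,0,0],[0,0,0],[0,0,0],[0,0,0],[0,0,0],[0,0,0]], rotation=[[0,0,-0.131],[0,0,-0.131],[0,0,-0.131],[0,0,-0.131],[0,0,-0.131],[0,0,-0.131],[0,0,-0.131],[0,0,-0.131],[0,0,-0.131],[0,0,-0.131],[0,0,-0.131],[0,0,-0.131],[0,0,0]], jaw=[0.6,0.6,0.6,0.6,0.6,0.6,0.6,0.6,0.6,0.6,0.6,0.6,0.6])

```text
time_s: 20.8
tool_pos: [0.5847, 0.0724, 0.3328]
tool_rot: [180.0, -0.0, -174.5]
force: [-0.4, -0.8, 0.2]
grip_width: 0.0524
grasp_force: 0.0
```

```bash
python3 - <<'E'
from h import *
o=env.get_obs(); print(o['tool_pos'],o['tool_rot'],o['force'],o['grip_width'],o['qpos'])
snap('wrist','w6.png'); cv2.imwrite('pics/w6b.png',cv2.resize(cv2.imread('pics/w6.png')[60:330,120:480],(800,600),interpolation=cv2.INTER_CUBIC))
E
```

```text
[0.5847257  0.07236428 0.33284182] [ 1.79994156e+02 -3.76358936e-02 -1.74545184e+02] [-0.36971544 -0.75728259  0.23237311] 0.05237765893645189 [ 38.11197234  24.019617   -59.33816383  95.85338142  21.51167743
  72.59655966  69.81616421]
```

View pics/w6b.png

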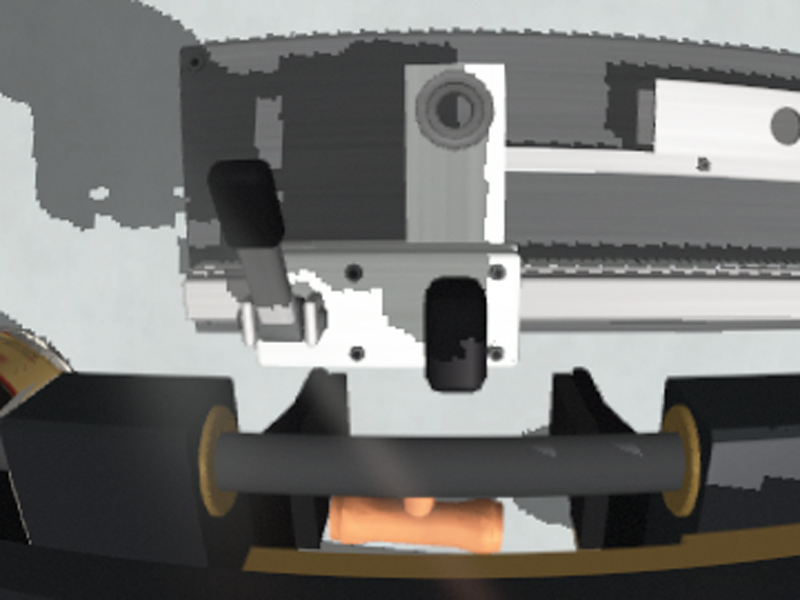

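```bash
python3 - <<'E'
from h import *
W=lambda x,y,z:wat('w6.png',120+x*.45,60+y*.45,z)[:2]
a=np.radians(5.4);xd=np.array([np.cos(a),np.sin(a)]);yd=np.array([-np.sin(a),np.cos(a)]);n=np.array([.494,.2218])
for k,p in dict(bush=W(455,109,.067),hole=W(786,126,.042),gripL=W(486,330,.1),gripR=W(428,330,.1),gripbackL=W(486,390,.104),tuber=W(655,80,.042),tip=W(655,152,.042)).items(): print(k,p,(p-n)@xd,(p-n)@yd+.09)
E
```

```text
bush [0.5083 0.068 ] -0.00023732249456347824 -0.06446317903640844
hole [0.4953 0.2075] -5.15183264707283e-05 0.07564112309886187
gripL [0.5781 0.0845] 0.07080568980448697 -0.05460516689008993
gripR [0.5798 0.0657] 0.07072890885392416 -0.07348171595726932
gripbackL [0.5974 0.0864] 0.09019884151663168 -0.054529889604391424
tuber [0.4863 0.1463] -0.01477100478299153 0.015559705685020034
tip [0.5154 0.1497] 0.014519816652241002 0.016206064447101723
```

Request:
send_rows(xyz=[[0,0.003,0.01],[0,0,0.02],[0,0,0.02],[0,0,0.02],[0,0,0.007],[0,0,0],[0,0,0],[0,0,0],[0,0,0],[0,0,0],[0,0,0],[0,0,0],[0,0,0]], rotation=[[0,0,0],[0,0,0],[0,0,0],[0,0,0],[0,0,0],[0,0,0],[0,0,0],[0,0,0],[0,0,0],[0,0,0],[0,0,0],[0,0,0],[0,0,0]], jaw=[0.6,0.6,0.6,0.6,0.6,0.15,0.15,0.15,0.15,0.15,0.15,0.15,0.15], newtons=25)

```text
time_s: 22.15
tool_pos: [0.5848, 0.0756, 0.2569]
tool_rot: [-180.0, 0.1, -174.6]
force: [-1.0, -1.7, 5.1]
grip_width: 0.0199
grasp_force: 25.0
```

```bash
python3 - <<'E'
from h import *
o=env.get_obs(); print(o['tool_pos'],o['tool_rot'],o['force'],o['grip_width'],o['grasp_force'])
E
```

```text
[0.5848063  0.07557485 0.25687862] [-1.79951749e+02  5.16912349e-02 -1.74561115e+02] [-1.01433005 -1.67503103  5.06998585] 0.01989299043166016 24.99825506703928
```

Request:
send_rows(xyz=[[0,0.005,0],[0,0.01,0],[0,0.012,0],[0,0.012,0],[0,0.012,0],[0,0.012,0],[0,0.012,0],[0,0.012,0],[0,0.012,0],[0,0.012,0],[0,0.012,0],[0,0.01,0],[0,0.006,0],[0,0,0],[0,0,0]], rotation=[[0,0,0],[0,0,0],[0,0,0],[0,0,0],[0,0,0],[0,0,0],[0,0,0],[0,0,0],[0,0,0],[0,0,0],[0,0,0],[0,0,0],[0,0,0],[0,0,0],[0,0,0]], jaw=[0.15,0.15,0.15,0.15,0.15,0.15,0.15,0.15,0.15,0.15,0.15,0.15,0.15,0.15,0.15])

```text
time_s: 23.65
tool_pos: [0.5711, 0.2154, 0.2569]
tool_rot: [179.9, 0.1, -174.5]
force: [-1.2, 2.2, 5.2]
grip_width: 0.0199
grasp_force: 25.0
```

```bash
python3 - <<'E'
from h import *
o=env.get_obs(); p=o['tool_pos'];print(p,o['tool_rot'],o['force'],o['grip_width'])
yd=np.array([-.0941,.9956]); print('moved',(p[:2]-[.5848,.0756])@yd, 'xoff',(p[:2]-[.494,.2218])@[.9956,.0941],'y',(p[:2]-[.494,.2218])@yd+.09)
snap('wrist','w7.png'); cv2.imwrite('pics/w7b.png',cv2.resize(cv2.imread('pics/w7.png')[0:240,180:500],(800,600),interpolation=cv2.INTER_CUBIC))
E
```

```text
[0.57112906 0.21543689 0.25688411] [ 1.79879583e+02  5.93963003e-02 -1.74488362e+02] [-1.20637872  2.16626446  5.22092032] 0.019949605379020963
moved 0.14050804652696214 xoff 0.07619092329850133 y 0.07640704652696213
```

View pics/w7b.png

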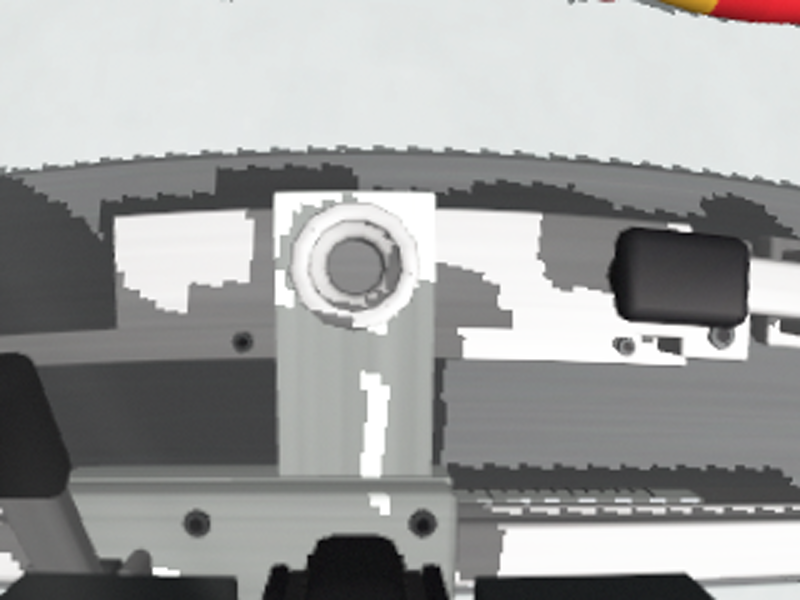

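```bash
python3 - <<'E'
from h import *
W=lambda x,y,z:wat('w7.png',180+x*.4,y*.4,z)[:2]
a=np.radians(5.45);xd=np.array([np.cos(a),np.sin(a)]);yd=np.array([-np.sin(a),np.cos(a)]);n=np.array([.494,.2218])
for k,p in dict(bush=W(354,264,.067),e1=W(115,218,.042),e2=W(116,325,.042),armL=W(435,195,.061),armR=W(274,195,.061)).items(): print(k,p,(p-n)@xd,(p-n)@yd+.09)
E
```

```text
bush [0.4947 0.2089] -0.0005283685688081176 0.07709183101073218
e1 [0.4861 0.1469] -0.014978070212619305 0.01618890725164783
e2 [0.5138 0.1491] 0.01280566039620119 0.015748097251200605
armL [0.4769 0.2254] -0.016680781326456295 0.09520783393926371
armR [0.4804 0.1896] -0.01659678228778729 0.05923724951029589
```

Request:
send_rows(xyz=[[0,-0.001,0],[0,-0.0005,0],[0,0,0],[0,0,0]], rotation=[[0,0,0],[0,0,0],[0,0,0],[0,0,0]], jaw=[0.15,0.15,0.15,0.15])

```text
time_s: 24.1
tool_pos: [0.5714, 0.2135, 0.2569]
tool_rot: [179.9, 0.1, -174.5]
force: [-0.5, 2.2, 5.9]
grip_width: 0.0196
grasp_force: 25.0
```

```bash
python3 - <<'E'
from h import *
o=env.get_obs(); p=o['tool_pos'];print(p,o['tool_rot'],o['force'],(p[:2]-[.494,.2218])@[-.0941,.9956]+.09)
E
```

```text
[0.57135985 0.21349788 0.25687592] [ 1.79900893e+02  5.32325407e-02 -1.74514940e+02] [-0.50898639  2.15749367  5.85689431] 0.07445484662763623
```

Request:
send_rows(xyz=[[0,0.0008,0],[0,0,0],[0,0,0]], rotation=[[0,0,0],[0,0,0],[0,0,0]], jaw=[0.15,0.15,0.15])

```text
time_s: 24.4
tool_pos: [0.5714, 0.2137, 0.2569]
tool_rot: [180.0, 0.0, -174.5]
force: [-0.3, 1.0, 7.7]
grip_width: 0.0198
grasp_force: 25.0
```

```bash
python3 - <<'E'
from h import *
o=env.get_obs(); p=o['tool_pos'];print(p,o['force'],(p[:2]-[.494,.2218])@[-.0941,.9956]+.09)
E
```

```text
[0.57136864 0.21373981 0.25685671] [-0.28819617  0.96424445  7.68384956] 0.07469488645249778
```

Request:
send_rows(xyz=[[0,0,0],[0,0,0],[0,0,0],[0,0,0],[0,0,0],[0,0,0],[0,0,-0.01],[0,0,-0.02],[0,0,-0.025],[0,0,-0.02],[0,-0.015,0],[0.01,-0.02,0],[0.011,-0.02,0],[0.01,-0.01,0],[0,0,0],[0,0,0]], rotation=[[0,0,0],[0,0,0],[0,0,0],[0,0,0],[0,0,0],[0,0,0],[0,0,0],[0,0,0],[0,0,0],[0,0,0],[0,0,0],[0,0,0],[0,0,0],[0,0,0],[0,0,0],[0,0,0]], jaw=[0.55,0.55,0.55,0.55,0.55,0.55,0.55,0.55,0.55,0.55,0,0,0,0,0,0])

```text
time_s: 26.0
tool_pos: [0.5468, 0.1461, 0.332]
tool_rot: [-180.0, 0.1, -174.6]
force: [0.4, 0.2, -0.5]
grip_width: 0.0081
grasp_force: 0.0
```

Request:
send_rows(xyz=[[0,0,0],[0,0,0.01],[0,0,0.015],[0,0,0.012],[0.002,0,0.006],[0.003,0,0.006],[0.003,0,0.005],[0.003,0,0.005],[0,0,0]], rotation=[[0,0,0],[0,0,0],[0,0,0],[0,0,0],[0,0,0],[0,0,0],[0,0,0],[0,0,0],[0,0,0]], jaw=[0,0,0,0,0,0,0,0,0])

```text
time_s: 26.9
tool_pos: [0.5352, 0.1447, 0.2717]
tool_rot: [-180.0, -0.0, -174.5]
force: [-0.8, 0.5, -0.1]
grip_width: 0.0001
grasp_force: 0.0
```

```bash
python3 - <<'E'
from h import *
o=env.get_obs(); p=o['tool_pos'];d=p[:2]-[.494,.2218];print(p,o['tool_rot'],o['force'],d@[.9956,.0941],d@[-.0941,.9956]+.09,o['grip_width'])
E
```

```text
[0.53516654 0.14472043 0.27170532] [-1.79977120e+02 -3.66397025e-02 -1.74534240e+02] [-0.78457301  0.45111116 -0.10389841] 0.03373221896260763 0.009385807900448406 0.0001393556449297726
```

Request:
send_rows(xyz=[[0.003,0,0.004],[0.003,0,0.004],[0.002,0,0.003],[0,0,0]], rotation=[[0,0,0],[0,0,0],[0,0,0],[0,0,0]], jaw=[0,0,0,0])

```text
time_s: 27.3
tool_pos: [0.5271, 0.1439, 0.2607]
tool_rot: [-180.0, -0.1, -174.5]
force: [-0.8, 0.2, -0.2]
grip_width: 0.0004
grasp_force: 0.0
```

Request:
send_rows(xyz=[[0,0,0.0015],[0,0,0.0015],[0,0,0]], rotation=[[0,0,0],[0,0,0],[0,0,0]], jaw=[0,0,0])

```text
time_s: 27.6
tool_pos: [0.5275, 0.1443, 0.2597]
tool_rot: [-179.9, -0.1, -174.5]
force: [-5.7, -3.4, 13.6]
grip_width: 0.0006
grasp_force: 7.0
```

Request:
send_rows(xyz=[[0,0,0.0015],[0,0,0],[0,0,0]], rotation=[[0,0,0],[0,0,0],[0,0,0]], jaw=[0,0,0])

```text
time_s: 27.9
tool_pos: [0.5275, 0.1447, 0.2594]
tool_rot: [-179.9, -0.1, -174.5]
force: [-8.8, -3.3, 22.8]
grip_width: 0.0003
grasp_force: 11.4
```

Request:
send_rows(xyz=[[0,0,-0.006],[0,0,-0.02],[0,0,-0.03],[0,0,-0.04],[0,0,-0.02],[0,0,0],[0,0,0]], rotation=[[0,0,0],[0,0,0],[0,0,0],[0,0,0],[0,0,0],[0,0,0],[0,0,0]], jaw=[0,0,0,0,0,0,0])

```text
time_s: 28.6
tool_pos: [0.5276, 0.1438, 0.3724]
tool_rot: [-180.0, -0.0, -174.6]
force: [-0.4, -0.3, -0.6]
grip_width: 0.0003
grasp_force: 0.0
```

```bash
python3 - <<'E'
from h import *
o=env.get_obs(); print(o['tool_pos'],o['force'])
snap('wrist','w8.png'); cv2.imwrite('pics/w8b.png',cv2.resize(cv2.imread('pics/w8.png')[60:330,120:480],(800,600),interpolation=cv2.INTER_CUBIC))
E
```

```text
[0.52763771 0.14384534 0.37235146] [-0.35137208 -0.31507444 -0.55522848]
```

View pics/w8b.png

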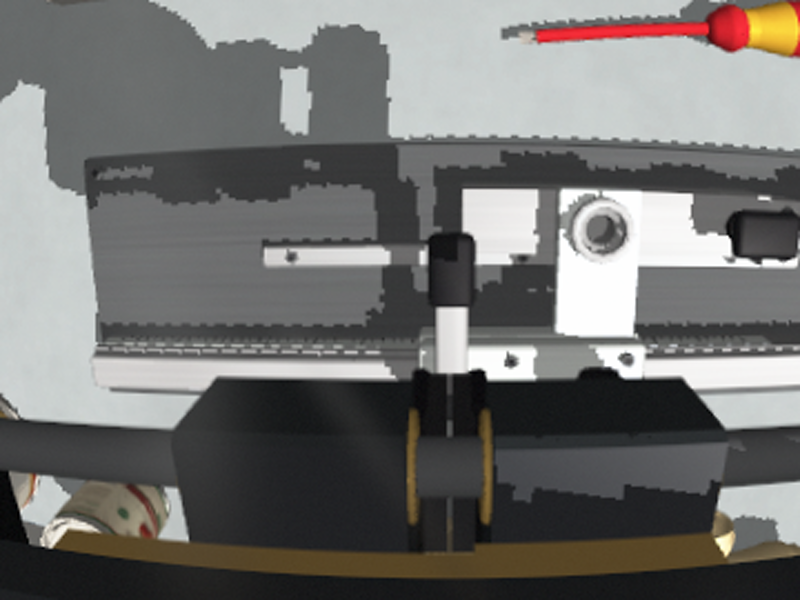

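```bash
python3 - <<'E'
from h import *
W=lambda x,y,z:wat('w8.png',120+x*.45,60+y*.45,z)[:2]
a=np.radians(5.45);xd=np.array([np.cos(a),np.sin(a)]);yd=np.array([-np.sin(a),np.cos(a)]);n=np.array([.494,.2218])
for k,p in dict(bush=W(602,230,.067),e1=W(462,192,.042),e2=W(463,228,.042),padfront=W(452,236,.077)).items(): print(k,p,(p-n)@xd,(p-n)@yd+.09)
env.sign_off() if abs(((W(602,230,.067)-W(462,192,.042))@yd)-.06)<.002 else print('check')
E
```

```text
bush [0.4946 0.2066] -0.0008463637737547591 0.07481172595840872
e1 [0.4873 0.1464] -0.013830983394518544 0.015577195038479291
e2 [0.5037 0.1484] 0.0026848338964330035 0.016010530026573613
padfront [0.502  0.1431] 0.0004891403473775166 0.010895949903177729
the job is handed in; nothing more can be done
```

I handed the job in at 28.6 s with everything set: tube fully home with its hole up, clamp pressed down, bush about 1 mm from the hole centre, and lock lever down. I did not see a verdict, and I had no joint readings: clamp and lever depth are judged from the press force (27 N and 23 N against a hard stop) and the pictures.

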